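Tip the calculator over against the sloping stop

TASK

The pocket calculator has to lie face down so that the battery cover on its back can be got at, but it is not to be picked up. With the fingertips, push it along the bench square against the sloping metal stop until its front edge rides up and it leans tipped up on the stop; then push its raised edge from behind, over the top of the stop, so that it topples over and lies flat on the bench, keys down, in front of the stop. Never lift it clear of the bench, and leave the lock cylinder, the padlock and the pill vial where they stand.

Things in the scene. Friction and masses are not known exactly. Their poses are not given: they have to be found in the camera images.
- calculator: Dark grey pocket calculator, a flat slab 105 mm long (its x axis) by 66 mm wide (its y axis) by 9 mm thick, about 70 g, loose, lying keys up. Origin in the middle of its back; z points out of the key side (up at the start, down when flipped, the origin then 9 mm above the bench). One of its long edges faces the stop.
- stop: Low bare-aluminium stop screwed to the bench: a smooth, slippery (friction about 0.15) plate 140 mm wide (its y axis), sloping up and back at 60 degrees, with ribs and a foot flange behind it that reach 60 mm back from the foot line, lower than its upper edge. Origin mid foot line of the sloping face, on the bench; x points level into the stop, away from the calculator: the way to push; z up.
- stop_edge (a point): Middle of the stop's upper edge, 40 mm above the bench and 23 mm behind the foot line. A calculator pushed home (10 N is ample) stays leaning on this edge when let go, at about 60 degrees; its raised long edge is then about 57 mm above the bench, some 33 mm behind the foot line and 17 mm above this point.
- corner_0 (a point): Corner of the calculator's back face, at x +52.5, y +33 mm in its frame, level with the bench at the start.
- corner_1 (a point): Corner of the calculator's back face, at x +52.5, y -33 mm in its frame.
- corner_2 (a point): Corner of the calculator's back face, at x -52.5, y +33 mm in its frame.
- corner_3 (a point): Corner of the calculator's back face, at x -52.5, y -33 mm in its frame.
- lock_cylinder: Bystander: silver lock cylinder, 35 mm across and 64 mm high, standing loose on its face behind the stop; origin at the middle of its underside.
- padlock: Bystander: brass padlock, 72 x 47 x 20 mm, lying loose behind the stop; origin at the middle of its underside.
- vial: Bystander: orange pill vial with a white cap, 40 mm across and 70 mm high, standing loose beside the stop; origin at the middle of its underside.
Things that resemble listed ones, but are neither listed nor needed, are in the scene too. Of the things like the calculator, leave any that is purple; of the rest the smaller one is meant.

How it is judged:
By the outcome, as a careful person would: the job done as asked, in the order asked, and still so for the second after the job is handed in, with the robot touching nothing.
It also fails if it takes over 51 s, if anything falls off the work surface, if the arm or the gripper's body presses on something with over 40 N, if the wrist force passes 120 N, or if a joint passes its speed limit or range.

ROBOT

A 6-joint arm with a two-finger parallel gripper is mounted at the origin on a cart in front of the work surface, level with it; the furniture and walls round the work are solid. World frame = base frame: x ahead of the robot, y to its left, z up, the work surface at z = 0. Lengths are in m, angles in rad, forces in N, time in s.
With the tool pointing down it reaches from about 0.25 to 0.725 m from the base axis. Payload 4 kg.
Tool frame: the origin (TCP) lies between the finger pads; the fingertips stand env.finger_overhang ahead of it and the grasp point (between the pads) lies 3 mm ahead of it (env.finger_overhang is the distance from the TCP to the fingertips, in m); z points along the fingers, y is the line along which they close (so a half turn about z gives the same grasp; the last joint's range is limited). The gripper opens to 85 mm and grips with 20 to 120 N. Pads are 22 mm wide; open, the fingers measure 114 mm over their backs; the gripper's body (76 mm by 85 mm) begins 54 mm behind the grasp point. The pads swing forward as they close: fully open they stand 13 mm farther back than shut.
Start: joints at [-1.249, 0.241, 0.005, 1.335, 0, 1.571], TCP at [0.158, -0.474, 0.253] pointing down, gripper open.
Joint ranges: [-2.72, 2.72], [-1.05, 1.87], [-1.09, 1.28], [-1.99, 2.15], [-1.42, 1.44], [-3.14, 3.14]. Speed limits (rad/s): [2.79, 2.79, 3.14, 3.14, 3.14, 3.14].

INTERFACE

Orientations are given as a rotation vector (axis times angle).
In Python, from cell import env, imaging, workorder gives the robot as it stands. The module is installed in compiled form; this text tells all that it offers.
- The arm moves only by the tool play_rows, never from a script. Its argument "targets" is a list of rows, each a list of 3 entries, a list of its own where there are three numbers: the opening in per cent of the stroke, from 0 (shut) to 100 (fully open), then the shift along the tool's x, y, z in mm, then the turn, a rotation vector about the tool's x, y, z in rad. In form: [[claw, [dx, dy, dz], [ax, ay, az]], ...]. A call has 1 to 20 rows; each row is the pose to reach, as a shift and turn from the pose commanded when the call began, along the tool's axes at that moment; what a row does not reach only later rows make up. A row lasts 1/8 s, in which the tool goes at most 62.5 mm and 10.7 degrees, less where a joint would pass 70% of its speed; a pose out of reach is approached as far as the arm can. A call with a gripper value outside its range is refused whole. The fingers move at their own pace and stop on an object; "newtons" is the grip in N (left out, the last holds). Time passes only in rows, so rows that repeat a pose let the fingers close. It gives the time, the measured TCP pose, the force, the opening and the grip force at its end, in the units of the state.
- env.get_obs(): the state, without advancing time (a new reading comes with each control period).
- imaging.grab_frame(name): name is "scene" or "top"; returns a dict with "frame" (400x640x3 uint8, red, green, blue), "intrinsics" (3x3 intrinsics, pixels), "R" (3x3) and "t" (3): a world point X has camera coordinates R X + t. Camera axes: x right, y down, z forward; pixel columns grow to the right and rows downward; lengths in m; the calibration is good to about 2 mm. A picture is of the moment at which its call begins. There is no depth.
- workorder.finish_job(): hands the job in; it is judged then, once.
The state is a dict: "clock": time; "q": joint angles; "joint_velocities": joint speeds; "effort": joint torques, N m; "ee_pos": TCP position; "eef_rot": TCP orientation; "force": force on the tool from outside, world axes, zero at the start; "moment": the same for the moment, N m; "gripper_width": finger opening in m; "gripper_force": force on a finger pad.
Only numpy, scipy, OpenCV 4.12 (cv2) and the standard library are available. Lean on these libraries where they do the work, as an engineer would, in place of code of your own. Each camera call takes 0.05 s, during which the arm holds its last target. There are 200 camera calls.

## Working session

There is one attempt and no reset: what is moved stays moved. The work goes in short steps, Python scripts to look and compute and a tool call to move; the robot and the scene stay as the last step left them, time stands still between calls to the robot, and variables do not carry over. Pictures are saved under pics/ and viewed, at most 10 in all, crops included, and the job is handed in when it is done.

Besides the shell and the picture viewer there is one more tool, called after ">>>" by a JSON object that holds its "method" and its "body". play_rows: Moves the arm, as the interface text tells. Its arguments: {"type":"object","properties":{"targets":{"type":"array","items":{"type":"array"}},"newtons":{"type":"number"}},"required":["targets"]}

```bash
mkdir -p pics
cat > h.py <<'E'
import numpy as np, cv2
from cell import env, imaging, workorder
def grab(n,name=None):
    d=imaging.grab_frame(n)
    if name: cv2.imwrite('pics/'+name,d['frame'][:,:,::-1])
    return d
def ray(d,u,v,z=0.):
    K,R,t=map(np.array,(d['intrinsics'],d['R'],d['t']))
    c=-R.T@t; w=R.T@np.linalg.solve(K,[u,v,1.]); return c+w*(z-c[2])/w[2]
def proj(d,X):
    p=np.array(d['intrinsics'])@(np.array(d['R'])@np.array(X)+d['t']); return p[:2]/p[2]
E
python3 - <<'E'
from h import *
a=grab('top','top1.png'); b=grab('scene','scene1.png')
for d in(a,b): print(-np.array(d['R']).T@d['t'], ray(d,320,200))
o=env.get_obs(); print(o, env.finger_overhang)
E
```

```text
[0.41668027 0.24806273 1.01975523] [0.58966323 0.23193417 0.        ]
[0.09026591 0.6901798  0.6638256 ] [0.61820845 0.25469368 0.        ]
{'clock': 0.1, 'q': array([-1.24898995e+00,  2.41338514e-01,  3.84682501e-03,  1.33515759e+00,
        4.60198091e-06,  1.57079965e+00]), 'joint_velocities': array([ 0.00059984, -0.00236491,  0.0024299 ,  0.00021058, -0.0005904 ,
        0.00085547]), 'effort': array([-5.12253409e-04, -3.73136580e+01,  2.53010523e+01,  1.08257247e-02,
       -3.24533642e-05,  9.38004575e-06]), 'ee_pos': array([ 0.1579791 , -0.47384505,  0.25249685]), 'eef_rot': array([-3.09920734e+00, -5.03015594e-01,  4.58910711e-04]), 'force': array([-0.85391657,  0.17593   , -0.87884869]), 'moment': array([-0.02687066,  0.0228586 ,  0.03998875]), 'gripper_force': 0.0, 'gripper_width': 0.0851621634507685} 0.022
```

View pics/top1.png

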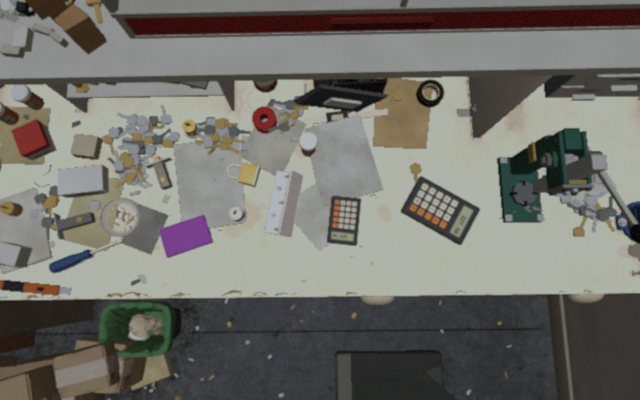

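View pics/scene1.png

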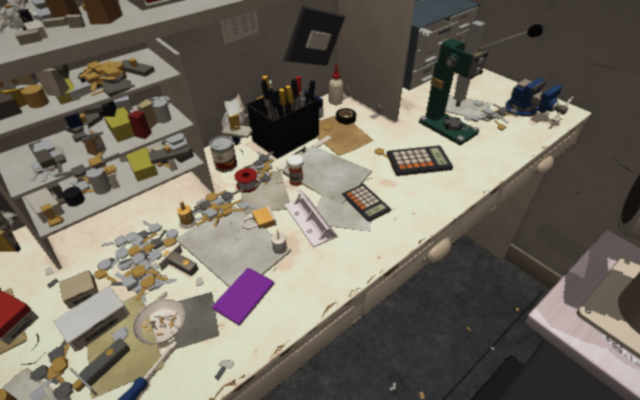

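The top view shows three calculator-like slabs: small dark grey (344,220), larger dark grey (440,210) and purple (187,236). The one meant is (344,220), because it is the smaller non-purple one and sits facing the stop at (283,203). The vial is at (308,142), the padlock at (247,174) and the cylinder at (236,214). Next I'll measure and check it in a crop.

Run:
```python
from h import *
a=grab('top'); f=a['frame']
c=f[125:275,215:375]; cv2.imwrite('pics/crop1.png',cv2.resize(c[:,:,::-1],None,fx=4,fy=4,interpolation=cv2.INTER_CUBIC)[:600,:640])
hsv=cv2.cvtColor(f,cv2.COLOR_RGB2HSV)
m=((hsv[:,:,2]<110)).astype(np.uint8)*255; m[:190]=0;m[255:]=0;m[:,:322]=0;m[:,370:]=0
m=cv2.morphologyEx(m,cv2.MORPH_CLOSE,np.ones((9,9)))
cs=max(cv2.findContours(m,0,2)[0],key=cv2.contourArea); r=cv2.minAreaRect(cs); b=cv2.boxPoints(r)
print(r); P=np.array([ray(a,*p,.009) for p in b]); print(b,P.round(4)); print(np.linalg.norm(P-np.roll(P,-1,0),axis=1),P.mean(0))
for p in [(0,0),(639,0),(0,399)]: print(ray(a,*p))
```

```text
((343.4207763671875, 219.79208374023438), (29.652109146118164, 47.66228103637695), 5.710592269897461)
[[326.29703 242.02971]
 [331.03958 194.60396]
 [360.54453 197.55446]
 [355.80197 244.98021]] [[0.4961 0.22   0.009 ]
 [0.5998 0.2077 0.009 ]
 [0.5924 0.1433 0.009 ]
 [0.489  0.1567 0.009 ]]
[0.10439124 0.06480367 0.10418118 0.063657  ] [0.54433768 0.1819348  0.009     ]
[1.09125468 0.99839263 0.        ]
[ 1.05891769 -0.52964461  0.        ]
[0.18032606 0.90176591 0.        ]
```

View pics/crop1.png

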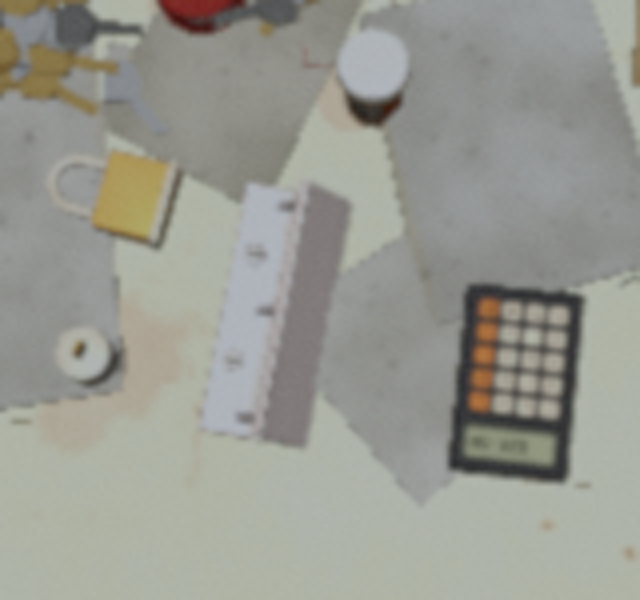

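The crop confirms it: a small dark grey calculator, 104 x 64 mm measured. The foot line runs from crop (350,205) to (305,445). The upper edge runs from (307,185) to (262,438).

Run:
```python
from h import *
a=grab('top'); g=lambda u,v,z:ray(a,215+(u-1.5)/4,125+(v-1.5)/4,z)
F=[g(350,205,0),g(305,445,0)]; U=[g(307,185,.04),g(262,438,.04)]
print(F,np.linalg.norm(F[0]-F[1]),U,np.linalg.norm(U[0]-U[1]))
for L in(F,U):
  d=L[0]-L[1]; print(np.degrees(np.arctan2(d[0],-d[1])),'dir normal', np.degrees(np.arctan2(d[0],-d[1])) )
n=F[0]-F[1]; n/=np.linalg.norm(n); nx=np.array([-n[1],n[0],0]); O=(F[0]+F[1])/2
if nx[1]<0: nx=-nx
print('O',O,'push',nx,'ang',np.degrees(np.arctan2(nx[1],nx[0])))
print('edge offset',[(u-O)@nx for u in U],(sum(U)/2-O)@n)
c=np.array([.5443,.1819,0]); print('calc in stop: x',(c-O)@nx,'along',(c-O)@n)
e=np.array([.4961-.5998,.22-.2077,0]);print('calc long ang vs n', np.degrees(np.arctan2(e[1],e[0]))%180,np.degrees(np.arctan2(n[1],n[0]))%180)
for p in [(237,212),(246,174),(308,143)]: print(ray(a,*p,.06))
```

```text
[array([0.64478035, 0.27090839, 0.        ]), array([0.51118733, 0.29670081, 0.        ])] 0.1360600745646528 [array([0.64716232, 0.293005  , 0.04      ]), array([0.51143192, 0.31733369, 0.04      ])] 0.1378935346055447
79.07251986067088 dir normal 79.07251986067088
79.83805773389457 dir normal 79.83805773389457
O [0.57798384 0.2838046  0.        ] push [0.18956639 0.98186791 0.        ] ang 79.07251986067088
edge offset [np.float64(0.02214749895137747), np.float64(0.020305136681649592)] -0.002760571005018961
calc in stop: x -0.1064421762739093 along -0.013755392493250196
calc long ang vs n 173.23567211766658 169.07251986067087
[0.55657759 0.40544008 0.06      ]
[0.63710926 0.38768896 0.06      ]
[0.70272947 0.25640138 0.06      ]
```

```bash
cat >> h.py <<'E'
from scipy.spatial.transform import Rotation as Ro
A=np.radians(79.4); U=np.array([np.cos(A),np.sin(A),0]); N=np.array([np.sin(A),-np.cos(A),0]); O=np.array([.578,.2838,0])
def W(u,n,z): return O+u*U+n*N+np.array([0,0,z])
def rel(p,R=None):
    o=env.get_obs(); R0=Ro.from_rotvec(o['eef_rot']); d=R0.as_matrix().T@(np.array(p)-o['ee_pos'])*1000
    print('shift',d.round(1),'turn',(R0.inv()*R).as_rotvec().round(4) if R is not None else '')
def down(s=1): # tool y = s*N, z down
    y=s*N; z=np.array([0,0,-1.]); return Ro.from_matrix(np.stack([np.cross(y,z),y,z],1))
def st():
    o=env.get_obs(); p=o['ee_pos']-O; print('t',o['clock'],'u,n,z mm',(np.array([p@U,p@N,p[2]])*1000).round(1),'F u,n,z',np.round([o['force']@U,o['force']@N,o['force'][2]],1),'q',o['q'].round(2))
E
python3 - <<'E'
from h import *
print(Ro.from_rotvec(env.get_obs()['eef_rot']).as_matrix().round(3)); st()
for s in(1,-1): rel(W(-.17,-.014,.12),down(s))
E
```

```text
[[ 0.949  0.316 -0.   ]
 [ 0.316 -0.949  0.001]
 [-0.    -0.001 -1.   ]]
t 0.2 u,n,z mm [-822.1 -273.4  252.8] F u,n,z [ 0.4 -0.5 -0.5] q [-1.25  0.24  0.    1.34 -0.    1.57]
shift [ 543.3 -444.1  133.3] turn [-1.200e-03 -7.000e-04 -1.064e+00]
shift [ 543.3 -444.1  133.3] turn [-8.0000e-04  1.3000e-03  2.0776e+00]
```

>>> {"method": "play_rows", "body": {"targets": [[60,[543,-444,30],[0,0,-1.064]],[60,[543,-444,30],[0,0,-1.064]],[60,[543,-444,30],[0,0,-1.064]],[60,[543,-444,30],[0,0,-1.064]],[60,[543,-444,30],[0,0,-1.064]],[60,[543,-444,30],[0,0,-1.064]],[60,[543,-444,30],[0,0,-1.064]],[60,[543,-444,60],[0,0,-1.064]],[60,[543,-444,90],[0,0,-1.064]],[60,[543,-444,133],[0,0,-1.064]],[60,[543,-444,170],[0,0,-1.064]],[60,[543,-444,190],[0,0,-1.064]],[60,[543,-444,205],[0,0,-1.064]],[60,[543,-444,205],[0,0,-1.064]],[60,[543,-444,205],[0,0,-1.064]],[60,[543,-444,205],[0,0,-1.064]]]}}

```text
clock: 2.2
ee_pos: [0.534, 0.1182, 0.0503]
eef_rot: [2.417, 2.004, 0.005]
force: [0.1, -0.1, -0.2]
gripper_width: 0.0511
gripper_force: 0.0
```

Run:
```python
from h import *
st(); rel(W(-.17,-.014,.024),down()); d=grab('scene','s2.png')
f=d['frame'][130:280,270:430]; cv2.imwrite('pics/s2c.png',cv2.resize(f[:,:,::-1],None,fx=4,fy=4,interpolation=2))
```

```text
t 2.2 u,n,z mm [-170.9  -12.8   50.3] F u,n,z [-0.1  0.2 -0.2] q [ 0.22  0.5  -0.18  0.89 -0.    1.97]
shift [ 0.8 -1.3 26.3] turn [ 0.0032 -0.0013 -0.0011]
```

View pics/s2c.png

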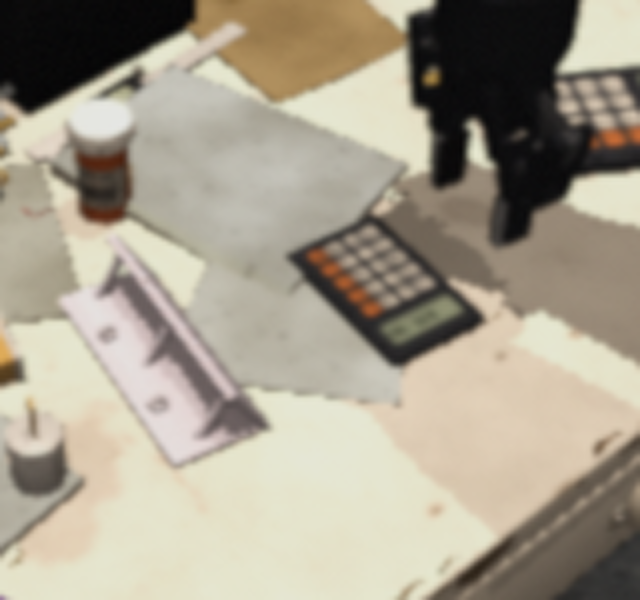

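The gripper stands behind the calculator with its two fingers (crop 450,170 and 510,220) straddling its centre, clear of the slab. Next I'll descend in steps and feel for the bench.

>>> {"method": "play_rows", "body": {"targets": [[60,[0,0,15],[0,0,0]],[60,[0,0,23],[0,0,0]],[60,[0,0,26],[0,0,0]],[60,[0,0,28],[0,0,0]],[60,[0,0,28],[0,0,0]]]}}

```text
clock: 2.88
ee_pos: [0.5328, 0.1187, 0.0202]
eef_rot: [-2.417, -2.007, 0.0]
force: [-0.6, 1.0, -0.1]
gripper_width: 0.0509
gripper_force: 0.0
```

>>> {"method": "play_rows", "body": {"targets": [[60,[0,0,1],[0,0,0]],[60,[0,0,2],[0,0,0]],[60,[0,0,2],[0,0,0]]]}}

```text
clock: 3.25
ee_pos: [0.5331, 0.1187, 0.0188]
eef_rot: [2.417, 2.007, 0.001]
force: [-0.9, -0.3, 3.6]
gripper_width: 0.0515
gripper_force: 1.8
```

>>> {"method": "play_rows", "body": {"targets": [[60,[0,0,1],[0,0,0]],[60,[0,0,2],[0,0,0]],[60,[0,0,2],[0,0,0]]]}}

```text
clock: 3.62
ee_pos: [0.5331, 0.1187, 0.0188]
eef_rot: [2.417, 2.006, 0.002]
force: [-5.7, -1.6, 16.4]
gripper_width: 0.0516
gripper_force: 8.5
```

Bench contact is at TCP z 18.8 mm. I'll back off 5 mm and push along tool x until just short of the stop.

>>> {"method": "play_rows", "body": {"targets": [[60,[0,0,-5],[0,0,0]],[60,[10,-1,-5],[0,0,0]],[60,[15,-1,-5],[0,0,0]],[60,[20,-1,-5],[0,0,0]],[60,[25,-1,-5],[0,0,0]],[60,[30,-1,-5],[0,0,0]],[60,[36,-1,-5],[0,0,0]],[60,[42,-1,-5],[0,0,0]],[60,[48,-1,-5],[0,0,0]],[60,[54,-1,-5],[0,0,0]],[60,[60,-1,-5],[0,0,0]],[60,[66,-1,-5],[0,0,0]],[60,[72,-1,-5],[0,0,0]],[60,[78,-1,-5],[0,0,0]],[60,[83,-1,-5],[0,0,0]],[60,[86,-1,-5],[0,0,0]],[60,[86,-1,-5],[0,0,0]]]}}

```text
clock: 5.75
ee_pos: [0.5477, 0.2036, 0.0213]
eef_rot: [-2.417, -2.007, -0.0]
force: [-0.7, 0.3, -0.4]
gripper_width: 0.051
gripper_force: 0.0
```

Run:
```python
from h import *
st(); a=grab('top'); b=grab('scene')
x=a['frame'][140:270,240:370]; y=b['frame'][150:280,270:400]
cv2.imwrite('pics/p3.png',cv2.resize(np.hstack([x,y])[:,:,::-1],(780,390),interpolation=2))
```

```text
t 5.75 u,n,z mm [-84.4 -15.   21.3] F u,n,z [ 0.2 -0.8 -0.4] q [ 0.36  0.6  -0.09  0.88  0.    2.11]
```

View pics/p3.png

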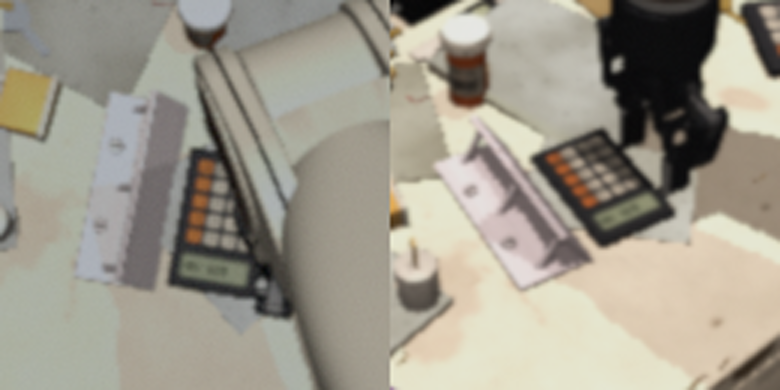

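The calculator is square to the stop to within about 1 degree and some 8 mm short of it, and the bystanders are untouched. I'll go on pushing up the slope.

>>> {"method": "play_rows", "body": {"targets": [[60,[4,0,0],[0,0,0]],[60,[8,0,0],[0,0,0]],[60,[12,0,0],[0,0,0]],[60,[16,0,0],[0,0,0]],[60,[20,0,0],[0,0,0]],[60,[24,0,0],[0,0,0]],[60,[28,0,0],[0,0,0]],[60,[32,0,0],[0,0,0]],[60,[36,0,0],[0,0,0]],[60,[40,0,0],[0,0,0]],[60,[44,0,0],[0,0,0]],[60,[47,0,0],[0,0,0]],[60,[50,0,0],[0,0,0]],[60,[53,0,0],[0,0,0]],[60,[56,0,0],[0,0,0]],[60,[58,0,0],[0,0,0]]]}}

```text
clock: 7.85
ee_pos: [0.5584, 0.2605, 0.0213]
eef_rot: [2.417, 2.007, -0.0]
force: [-0.4, 0.5, 0.2]
gripper_width: 0.0511
gripper_force: 0.2
```

Run:
```python
from h import *
st(); a=grab('top'); b=grab('scene')
x=a['frame'][140:270,240:370]; y=b['frame'][150:280,270:400]
cv2.imwrite('pics/p4.png',cv2.resize(np.hstack([x,y])[:,:,::-1],(780,390),interpolation=2))
```

```text
t 7.85 u,n,z mm [-26.5 -15.   21.3] F u,n,z [ 0.4 -0.5  0.2] q [ 0.44  0.65  0.    0.93 -0.    2.19]
```

View pics/p4.png

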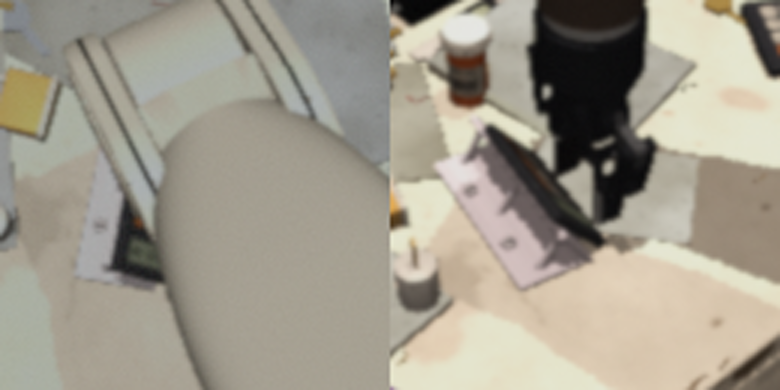

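The calculator rides up on the stop, tipped, with its raised edge along (480,125)-(600,240) in the right half. I'll push it home a few mm more until the force rises.

>>> {"method": "play_rows", "body": {"targets": [[60,[3,0,0],[0,0,0]],[60,[6,0,0],[0,0,0]],[60,[8,0,0],[0,0,0]],[60,[8,0,0],[0,0,0]]]}}

```text
clock: 8.45
ee_pos: [0.5599, 0.2683, 0.0213]
eef_rot: [2.417, 2.007, 0.0]
force: [-0.3, -0.3, 0.4]
gripper_width: 0.0513
gripper_force: 0.4
```

>>> {"method": "play_rows", "body": {"targets": [[60,[1,0,0],[0,0,0]],[60,[2,0,0],[0,0,0]],[60,[2,0,0],[0,0,0]]]}}

```text
clock: 8.82
ee_pos: [0.5599, 0.2686, 0.0212]
eef_rot: [2.417, 2.004, -0.004]
force: [-1.5, -5.9, 2.6]
gripper_width: 0.0511
gripper_force: 3.0
```

It is home: u stopped at about -18.5 mm, as expected, with 6 N. I'll press a little more, back away, rise and check that it stays.

>>> {"method": "play_rows", "body": {"targets": [[60,[2,0,0],[0,0,0]],[60,[2,0,0],[0,0,0]],[60,[-10,0,0],[0,0,0]],[60,[-40,0,0],[0,0,0]],[60,[-80,0,-20],[0,0,0]],[30,[-120,0,-70],[0,0,0]],[0,[-140,0,-120],[0,0,0]],[0,[-140,0,-120],[0,0,0]],[0,[-140,0,-120],[0,0,0]]]}}

```text
clock: 9.95
ee_pos: [0.5345, 0.1328, 0.1414]
eef_rot: [-2.417, -2.007, -0.002]
force: [0.1, 0.7, -0.6]
gripper_width: -0.0001
gripper_force: 0.0
```

Run:
```python
from h import *
st(); a=grab('top'); b=grab('scene')
x=a['frame'][140:270,240:370]; y=b['frame'][150:280,270:400]
cv2.imwrite('pics/p5.png',cv2.resize(np.hstack([x,y])[:,:,::-1],(780,390),interpolation=2))
for z in(.1,.05): 
  for n in (-.014,-.01): rel(W(.09,n,z),down())
```

```text
t 9.95 u,n,z mm [-156.4  -15.   141.4] F u,n,z [ 0.7 -0.  -0.6] q [ 0.24  0.41 -0.05  1.1   0.    2.  ]
shift [246.5   2.3  39.7] turn [-0.0024  0.0005  0.0009]
shift [246.5   6.3  39.7] turn [-0.0024  0.0005  0.0009]
shift [246.5   2.4  89.7] turn [-0.0024  0.0005  0.0009]
shift [246.5   6.4  89.7] turn [-0.0024  0.0005  0.0009]
```

View pics/p5.png

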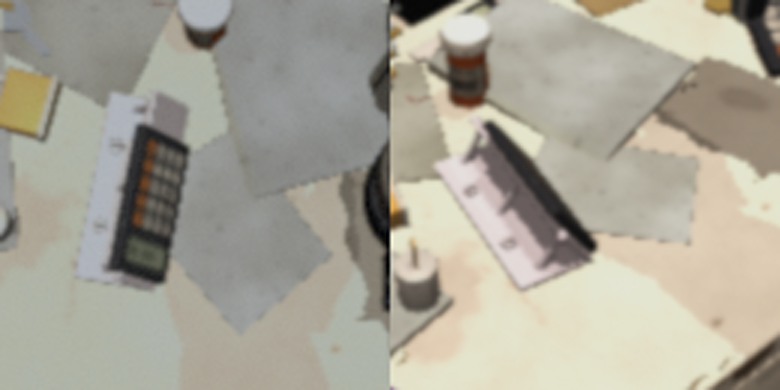

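The calculator leans on the stop, square, with its raised edge just behind the upper edge, and nothing else has moved. I'll pass over it high and come down behind it with the fingers spread.

>>> {"method": "play_rows", "body": {"targets": [[60,[60,1,0],[0,0,0]],[60,[120,1,0],[0,0,0]],[60,[180,1,0],[0,0,0]],[60,[226,1,0],[0,0,0]],[60,[226,1,0],[0,0,0]],[60,[226,1,30],[0,0,0]],[60,[226,1,55],[0,0,0]],[60,[226,1,70],[0,0,0]],[60,[226,1,72],[0,0,0]],[60,[226,1,72],[0,0,0]]]}}

```text
clock: 11.3
ee_pos: [0.5774, 0.3545, 0.0699]
eef_rot: [2.417, 2.006, 0.001]
force: [0.6, -0.2, 0.9]
gripper_width: 0.0512
gripper_force: 0.0
```

Run:
```python
from h import *
st()
```

```text
t 11.3 u,n,z mm [ 69.4 -13.6  69.9] F u,n,z [-0.1  0.6  0.9] q [ 0.55  0.71  0.26  1.12 -0.    2.31]
```

>>> {"method": "play_rows", "body": {"targets": [[60,[-10,0,1],[0,0,0]],[60,[-18,0,1],[0,0,0]],[60,[-22,0,1],[0,0,0]],[60,[-26,0,1],[0,0,0]],[60,[-30,0,1],[0,0,0]],[60,[-34,0,1],[0,0,0]],[60,[-38,0,1],[0,0,0]],[60,[-42,0,1],[0,0,0]],[60,[-46,0,1],[0,0,0]],[60,[-50,0,1],[0,0,0]],[60,[-54,0,1],[0,0,0]],[60,[-58,0,1],[0,0,0]],[60,[-62,0,1],[0,0,0]],[60,[-66,0,1],[0,0,0]],[60,[-70,0,1],[0,0,0]],[60,[-75,0,1],[0,0,0]],[60,[-80,0,1],[0,0,0]],[60,[-85,0,1],[0,0,0]],[60,[-90,0,1],[0,0,0]],[60,[-90,0,1],[0,0,0]]]}}

```text
clock: 13.8
ee_pos: [0.5604, 0.2656, 0.0683]
eef_rot: [-2.418, -2.006, 0.0]
force: [0.2, 0.7, -0.5]
gripper_width: 0.0513
gripper_force: 0.0
```

Run:
```python
from h import *
st(); a=grab('top'); b=grab('scene')
x=a['frame'][140:270,240:370]; y=b['frame'][150:280,270:400]
cv2.imwrite('pics/p6.png',cv2.resize(np.hstack([x,y])[:,:,::-1],(780,390),interpolation=2))
```

```text
t 13.8 u,n,z mm [-21.1 -14.   68.3] F u,n,z [ 0.7  0.1 -0.5] q [0.44 0.61 0.06 1.03 0.   2.2 ]
```

View pics/p6.png

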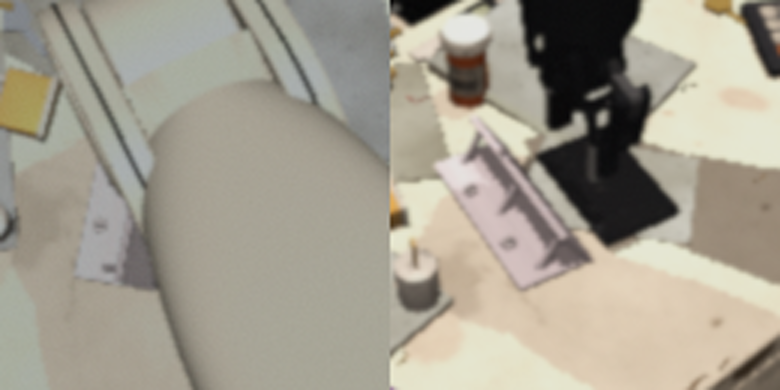

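The calculator has toppled and lies back up (right half, 605,195) in front of the stop, under the raised fingers. I'll rise clear and check.

>>> {"method": "play_rows", "body": {"targets": [[60,[0,0,-40],[0,0,0]],[60,[0,0,-90],[0,0,0]],[60,[-50,0,-120],[0,0,0]],[60,[-110,0,-120],[0,0,0]],[60,[-160,0,-120],[0,0,0]],[60,[-200,0,-120],[0,0,0]],[60,[-200,0,-120],[0,0,0]],[60,[-200,0,-120],[0,0,0]]]}}

```text
clock: 14.9
ee_pos: [0.524, 0.0698, 0.1885]
eef_rot: [-2.417, -2.007, -0.001]
force: [-0.7, 0.0, -0.1]
gripper_width: 0.0516
gripper_force: 0.0
```

Run:
```python
from h import *
st(); a=grab('top'); b=grab('scene')
x=a['frame'][140:270,230:360]; y=b['frame'][150:280,270:400]
cv2.imwrite('pics/p7.png',cv2.resize(np.hstack([x,y])[:,:,::-1],(780,390),interpolation=2))
v=a['frame'].max(2); m=(v<75).astype(np.uint8)*255; m[:170]=0;m[260:]=0;m[:,:295]=0;m[:,345:]=0
c=max(cv2.findContours(m,0,2)[0],key=cv2.contourArea); bx=cv2.boxPoints(cv2.minAreaRect(c))
P=np.array([ray(a,*p,.009) for p in bx])-O; print(np.c_[P@U,P@N].round(4),np.linalg.norm(P-np.roll(P,-1,0),axis=1))
```

```text
t 14.9 u,n,z mm [-220.3  -13.7  188.5] F u,n,z [-0.1 -0.7 -0.1] q [ 0.13  0.33 -0.04  1.2   0.    1.89]
[[-0.0141 -0.0633]
 [-0.0143  0.037 ]
 [-0.0762  0.0363]
 [-0.0749 -0.0637]] [0.10032385 0.06185598 0.10003441 0.06082176]
```

View pics/p7.png

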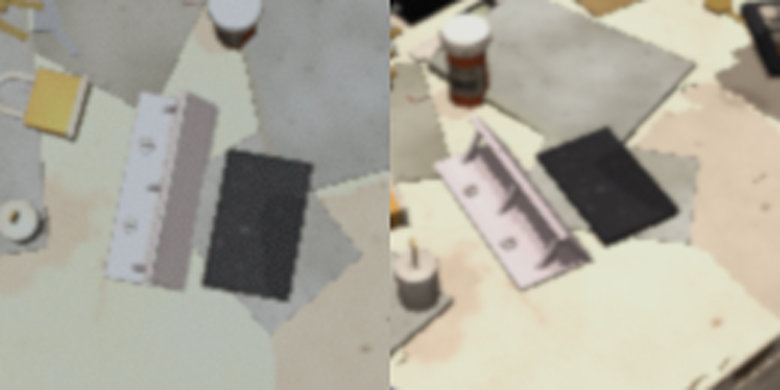

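The calculator lies flat, keys down, square in front of the stop (left half, 258,225) with a gap of about 12 mm. The vial, padlock and cylinder stand where they were, and the robot is clear.

```bash
python3 -c "
from h import *
print(workorder.finish_job())"
```

```text
the job is handed in; nothing more can be done
None
```

The calculator lies flat and keys down in front of the stop, tipped over it without being picked up; the lock cylinder, padlock and vial look unmoved in the last picture, and the job was handed in at about 15 s of the 51 s allowed.

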